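# Close and bolt the shield cover of a test jig

### The arm

A 7-joint arm with a two-finger parallel gripper is mounted at the origin on the work surface. World frame = base frame: x ahead of the robot, y to its left, z up, the work surface at z = 0. Lengths are in m, angles in rad, forces in N, time in s.
With the tool pointing down it reaches from about 0.425 to 0.825 m from the base axis. Payload 3.6 kg.
Tool frame: the origin (TCP) lies at the very end of the fingers, on their centre line; the grasp point (between the pads) lies 19 mm behind it; x points along the fingers, z is the direction in which the jaws open and shut, and the axes are right-handed (so a half turn about x gives the same grasp; the last joint's range is limited). The gripper opens to 93 mm and grips with 3 to 60 N. Pads are 15 mm wide; open, the fingers measure 128 mm over their backs; the gripper's body (75 mm by 188 mm) begins 65 mm behind the grasp point.
Start: joints at [-1.268, 0.615, -0.013, 1.423, 0.008, 1.103, -0.04], TCP at [0.21, 0.615, 0.219] pointing down, gripper open.
Joint ranges: [-3.12, 3.12], [-0.3, 2.06], [-1.34, 1.32], [0.26, 2.42], [-1.36, 4.5], [0.01, 1.98], [-2.84, 2.84]. Speed limits (rad/s): [2.79, 2.79, 3.14, 3.14, 3.14, 3.14, 3.14].

### API

Orientations are given as a unit quaternion [x, y, z, w].
In Python, from plant import sensors, eyes, order gives the robot as it stands.
- The arm moves only by the tool apply_moves, never from a script. Its arguments are lists of equal length, an entry for each row: "translation": the shift along the world's x, y, z as a fraction of full scale, a list of three; "turn": the turn, a rotation vector about the world's x, y, z as a fraction of full scale, a list of three; "fingers": the gripper command: -1 is shut, 1 is fully open, values between are in proportion. In form: {"translation": [[x, y, z], ...], "turn": [[rx, ry, rz], ...], "fingers": [fingers, ...]}. A call has 1 to 5 rows; each row shifts and turns the commanded pose from where the row before left it; what a row does not reach is not made up. Full scale, the value 1, is 0.04 m for a shift and 8 degrees for a turn. A row lasts 1/8 s, in which the tool goes at most 62.5 mm and 10.7 degrees, less where a joint would pass 70% of its speed; a pose out of reach is approached as far as the arm can. A call with a number of a shift or a turn outside -1 to 1 is refused whole. A call with a gripper value outside its range is refused whole. The fingers move at their own pace and stop on an object; "newtons" is the grip in N (left out, the last holds). Time passes only in rows, so rows that do not move let the fingers close. It gives the time, the measured TCP pose, the force and the opening at its end, in the units of the state.
- sensors.read_state(): the state, without advancing time (a new reading comes with each control period).
- eyes.camera(name): name is "scene" or "side" or "wrist"; returns a dict with "image" (384x512x3 uint8, blue, green, red), "K" (3x3 intrinsics, pixels), "origin" and "rotation" of the camera in the world; the wrist camera has in their place "hand_eye" (4x4, takes a point from camera to tool coordinates, whose origin is the TCP and whose axes are the tool frame's). Camera axes: x right, y down, z forward; pixel columns grow to the right and rows downward; lengths in m; the calibration is good to about 2 mm. The wrist camera is an equidistant fisheye: a pixel r from the principal point sees the ray r / f radians off the axis. A picture is of the moment at which its call begins: read the wrist's pose just before it. There is no depth.
- order.finish_job(): hands the job in, once; it reports no verdict.
The state is a dict: "t": time; "joints": joint angles; "qvel": joint speeds; "effort": joint torques, N m; "eef_pos": TCP position; "orientation": TCP orientation; "force": force on the tool from outside, world axes, zero at the start; "wrist_torque": the same for the moment, N m; "grip_width": opening from 0.0 (shut) to 1.0 (fully open).
Only numpy, scipy, OpenCV 4.12 (cv2) and the standard library are available. Lean on these libraries where they do the work, as an engineer would, in place of code of your own. Each camera call takes 0.05 s, during which the arm holds its last target.

### The job

Swing the metal cover plate round its pivot pin until it closes over the circuit module and meets the stop screw, and press it firmly against the screw for a second: with about 12 N, never as much as 20 N on anything. Then slide the bolt fully home into the notch in the cover's end and let go. Leave the loose things on the jig and the bench where they are.

Things in the scene. Friction and masses are not known exactly. Their poses are not given: they have to be found in the camera images.
- bed: test jig: flat aluminium block, dark finish, 220 (x) x 300 (y) x 40 mm, fixed to the bench, with a pocket 65 x 75 x 12 deep in its top holding a circuit module. Origin: centre of its underside; y runs from the pivot pin's end to the bolt's end, x away from the robot, z up. In its frame (mm) its top is z = 40, the pin at (50, -80), the bolt slides along x = 15
- pivot (a point): the pivot pin's axis at the level of the jig's top; the pin is 12 mm thick and a 22 mm head, up to 17 mm above the jig's top, keeps the cover from being lifted off
- cover: loose bare aluminium plate 100 x 140 x 12 mm thick, 0.3 to 0.6 kg, flat on the jig's top; a 13 mm hole near one corner sits on the pin with 0.5 mm play. Origin: hole centre, underside. In its frame (mm): x -85 to 15, y -15 to 125, notch 32 wide (x -51 to -19), 20 deep in the y = 125 end. Closed: axes parallel to the jig's within about 0.08 rad, edge x = 15 against the stop screw
- push_corner (a point): point on the cover's long edge x = -85 (facing the robot), half-way up, 30 mm from the free corner: (-85, 95, 6) mm in the cover's frame. Pushing the edge here, square to it, swings the cover closed: clockwise seen from above, from a start 0.6 to 1.05 rad open. Only its friction on the jig (smooth faces, 1 to 3 N here) resists, until it meets the stop
- stop: the stop: a steel bracket 12 x 24 x 18 mm tall on the jig's top at (81, 25) mm in the jig's frame, with a rigid brass stop screw 8 mm thick that points along the jig's -x, 6 mm above its top. Origin: centre of the bracket's foot. The screw is locked but set differently each time: its tip lies 9 to 23 mm from the origin, not measured, so the closed position must be felt
- bolt (a joint): how far the bolt is pushed in (m): 0 drawn back, 0.045 fully home at a rigid end stop. Steel bar 11 wide, 65 long, 1 to 10 mm above the jig's top, sliding along the jig's -y with about 3 N friction; stays where left. At 0 its nose is about 32 mm from the closed cover's end; home it stands about 13 mm deep in the notch, 2 mm or more clear at each side. It cannot enter unless the cover is closed
- bolt_knob (a point): middle of the upright part of the bolt's knob, a round steel post 14 mm in diameter whose top is 37 mm above the jig's top and whose straight part is free from 11 mm above the jig's top; this point is 23 mm above the jig's top
- adapter_a: bystander: small stepped steel connector adapter, 22 mm across, 24 mm tall, standing on the jig's top at its far left corner (origin: centre of its underside)
- adapter_b: bystander: the same kind of adapter on the jig's top at its near left corner
- load_cap: bystander: brass cap, 20 mm across, 16 mm tall, on the jig's top at its far right corner (origin: centre of its underside)
- screwdriver: bystander: screwdriver lying on the bench left of the jig
- wrench: bystander: open spanner lying on the bench right of the jig
- tray: bystander: open grey plastic tray 110 x 160 x 35 on the bench right of the jig
- jar: bystander: white jar 60 across, 80 tall, on the bench left of the jig
There are look-alikes about, which are no part of the job. There is more than one size of the cover; the one meant has the size given above.

How it is judged:
On the way, in this order (a step that is already met when the one before it is completed fails the run):
1. the cover is closed and pressed against the stop with 4 to 20 N for 0.3 s (angle between the x axis of cover and the x axis of bed, either way round below 0.11 rad and contact force between cover and stop above 4 N), for 0.3 s.
2. with the cover closed, the bolt is slid home (angle between the x axis of cover and the x axis of bed, either way round below 0.11 rad and value of joint bolt above 0.04 m), for 0.2 s.
At the end, for the whole second after the job is handed in: The cover lies closed (within 0.11 rad of the jig's axes) and at rest, and the bolt is in by more than 40 of its 45 mm, in the cover's notch (all of step 2 and linear speed of cover below 0.01 m/s); the robot touches nothing.
It fails at once if 20 N or more between the robot and the cover or the jig with its bolt, or between the cover and the stop (contact force between any of the fingers, the arm and cover above 20 N or contact force between any of the fingers, the arm and bed above 20 N or contact force between cover and stop above 20 N).
It fails at once if a bystander is moved by more than 15 mm (distance of any of adapter_a, adapter_b, load_cap, screwdriver, wrench, tray, jar from where it was at the start of the episode above 0.015 m).
It also fails if it takes over 72 s, if anything falls off the work surface, if the arm or the gripper's body presses on something with over 40 N, if the wrist force passes 120 N, or if a joint passes its speed limit or range.

## Working session

There is one attempt and no reset: what is moved stays moved. The work goes in short steps, Python scripts to look and compute and a tool call to move; the robot and the scene stay as the last step left them, time stands still between calls to the robot, and variables do not carry over. Pictures are saved under pics/ and viewed, and the job is handed in when it is done.

Besides the shell and the picture viewer there is one more tool, called after ">>>" in YAML: its name, and indented under it one key for each argument. apply_moves: Moves the arm, as the interface text tells. Shift numbers are shares of 0.04 m and turn numbers shares of 8 degrees, none past 1 either way. Its arguments: {"type":"object","properties":{"translation":{"type":"array"},"turn":{"type":"array"},"fingers":{"type":"array"},"newtons":{"type":"number"}},"required":["translation","turn","fingers"]}

```bash
ls; mkdir -p pics; cat > h.py <<'E'
from plant import sensors, eyes, order
import numpy as np, cv2, json
def snap(name,fn):
    s=sensors.read_state(); c=eyes.camera(name); cv2.imwrite(fn,c["image"]); 
    np.save(fn+".npy",dict(c=c,s=s),allow_pickle=True); return c,s
def load(fn):
    d=np.load(fn+".npy",allow_pickle=True).item(); return d["c"],d["s"]
E
python3 - <<'E'
from h import *
for n in("scene","side","wrist"):
    c,s=snap(n,f"pics/{n}0.png")
    print(n,{k:np.round(v,4).tolist() for k,v in c.items() if k!="image"})
print(s)
E
```

```text
pics
scene {'K': [[489.1775, 0.0, 259.6861], [0.0, 489.1775, 190.3665], [0.0, 0.0, 1.0]], 'origin': [1.0612, 0.7643, 1.1737], 'rotation': [0.2892, 0.8962, -0.3231, -0.0934]}
side {'K': [[366.3759, 0.0, 257.9516], [0.0, 366.3759, 192.3787], [0.0, 0.0, 1.0]], 'origin': [0.2653, -0.5865, 0.8499], 'rotation': [0.9163, -0.2026, 0.0717, -0.338]}
wrist {'K': [[297.3186, 0.0, 252.7813], [0.0, 297.3186, 195.0592], [0.0, 0.0, 1.0]], 'hand_eye': [[0.002, -0.289, 0.9573, -0.166], [0.0013, -0.9573, -0.289, 0.08], [1.0, 0.0018, -0.0016, -0.0001], [0.0, 0.0, 0.0, 1.0]]}
{'t': 0.1, 'joints': array([-1.26847473,  0.61579723, -0.01262878,  1.42469633,  0.00811071,
        1.10339689, -0.04040277]), 'qvel': array([ 0.0001976 , -0.00051682,  0.00027884, -0.00395757, -0.00125664,
       -0.00148906,  0.00027998]), 'effort': array([ 1.55793845e-03, -4.60043263e+01,  2.09990675e-01, -1.66244996e+01,
       -6.11577812e-02,  1.68906857e-02,  1.14614463e-04]), 'eef_pos': array([0.2096645 , 0.61452479, 0.2176274 ]), 'orientation': array([-0.41191454,  0.57571702,  0.41097322,  0.57443653]), 'force': array([-9.28247008e-04, -9.56973733e-01,  6.04722662e-01]), 'wrist_torque': array([ 0.00914917, -0.0109696 , -0.00253793]), 'grip_width': 0.9983361491990467}
```

View pics/scene0.png

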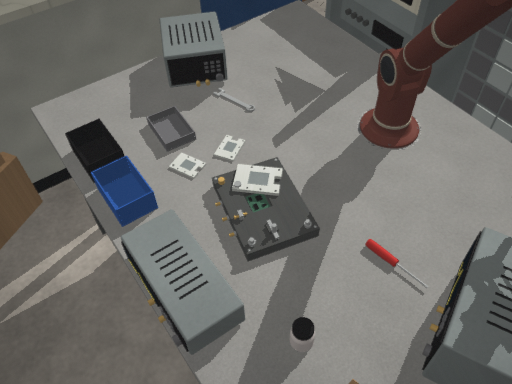

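View pics/side0.png

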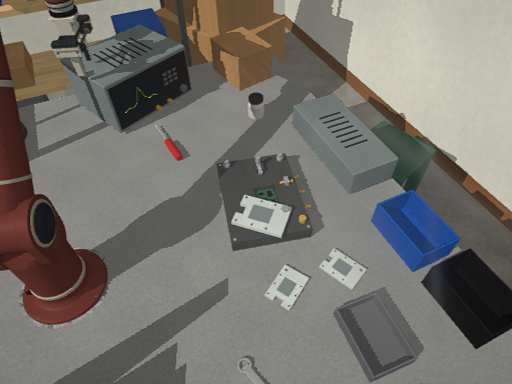

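View pics/wrist0.png

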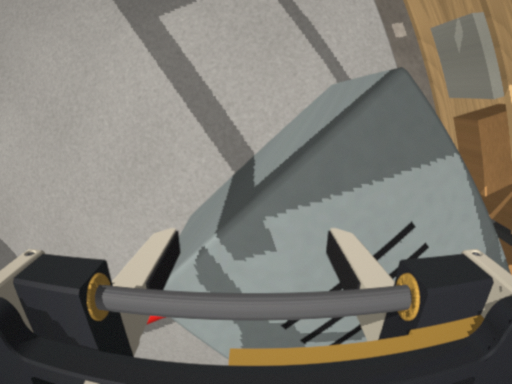

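```bash
python3 - <<'E'
from h import *
a=cv2.imread("pics/scene0.png")[140:265,195:335]
cv2.imwrite("pics/sc_crop.png",cv2.resize(a,None,fx=5,fy=4.8*5/4.8*0.96,interpolation=cv2.INTER_CUBIC)[:600])
b=cv2.imread("pics/side0.png")[145:255,205:325]
cv2.imwrite("pics/sd_crop.png",cv2.resize(b,None,fx=5,fy=5,interpolation=cv2.INTER_CUBIC))
E
```

```text
(no output)
```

View pics/sc_crop.png

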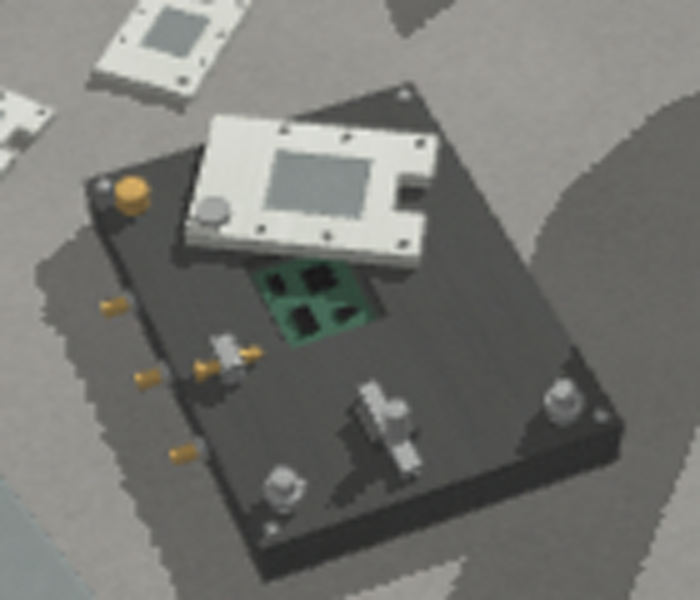

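View pics/sd_crop.png

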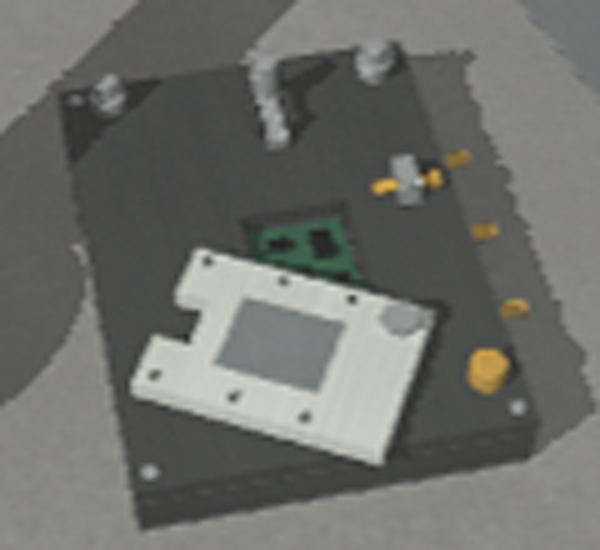

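```bash
cat > geo.py <<'E'
from h import *
from scipy.optimize import least_squares
from scipy.spatial.transform import Rotation as R
def proj(c,P):
    P=np.atleast_2d(P); r=R.from_quat(c["rotation"]).as_matrix()
    p=(P-c["origin"])@r; q=p@c["K"].T; return q[:,:2]/q[:,2:]
def rz(a): return np.array([[np.cos(a),-np.sin(a)],[np.sin(a),np.cos(a)]])
def T(p,xy,z): return np.c_[np.atleast_2d(xy)@rz(p[2]).T+p[:2],np.full(len(np.atleast_2d(xy)),z)]
E
python3 - <<'E'
from geo import *
cs,_=load("pics/scene0.png"); cd,_=load("pics/side0.png")
S=lambda l:np.array(l)/[5,4.8]+[195,140]-0.5
D=lambda l:np.array(l)/5+[205,145]-0.5
bc=np.array([(110,-150),(-110,-150),(-110,150),(110,150)])/1e3
bs=S([(88,183),(410,85),(622,425),(264,548)]); bd=D([(535,428),(137,492),(60,95),(400,45)])
cc=np.array([(15,-15),(15,125),(-85,125),(-85,-15)])/1e3
cS=S([(187,235),(418,257),(438,137),(213,115)]); cD=D([(435,310),(195,250),(135,388),(383,462)])
def fit(xy,a,b,z,p0):
    f=lambda p:np.r_[(proj(cs,T(p,xy,z))-a).ravel(),(proj(cd,T(p,xy,z))-b).ravel()]
    r=least_squares(f,p0,loss="soft_l1"); print(np.round(r.x,4),np.round(f(r.x),1)); return r.x
for a in(0,.5,-.5):b=fit(bc,bs,bd,.04,[.6,0,a])
c=fit(cc,cS,cD,.052,[b[0],b[1],b[2]+.8])
print("pin from bed",T(b,[[.05,-.08]],.04),"bolt knob x=15 ")
print("open",c[2]-b[2])
# knob, triangulate: top of knob z=.077
for c_,px in((cs,S([(395,408)])),(cd,D([(268,65)]))):
    r=R.from_quat(c_["rotation"]).as_matrix(); d=r@np.linalg.inv(c_["K"])@np.r_[px[0],1]
    P=c_["origin"]+d*(.077-c_["origin"][2])/d[2]; print("knob",P,"bed",(P[:2]-b[:2])@rz(b[2]))
np.save("bed.npy",b); np.save("cov.npy",c)
E
```

```text
[ 0.557   0.0344 -0.2301] [-0.5 -0.9  0.8 -1.1  1.  -0.4 -0.3  0.1  1.3 -1.3 -0.4  0.2 -0.  -0.5
  0.4 -0.6]
[ 0.557   0.0344 -0.2301] [-0.5 -0.9  0.8 -1.1  1.  -0.4 -0.3  0.1  1.3 -1.3 -0.4  0.2 -0.  -0.5
  0.4 -0.6]
[ 0.557   0.0344 -0.2301] [-0.5 -0.9  0.8 -1.1  1.  -0.4 -0.3  0.1  1.3 -1.3 -0.4  0.2 -0.  -0.5
  0.4 -0.6]
[ 0.5879 -0.0547  0.8139] [-0.2 -0.6  0.3 -0.7  0.1 -0.7  0.3 -0.2  0.1  0.1  0.5 -0.1 -0.2 -0.6
  0.4 -1.6]
pin from bed [[ 0.58742723 -0.05491469  0.04      ]] bolt knob x=15 
open 1.0439702672620352
knob [0.59842769 0.14089554 0.077     ] bed [0.01604908 0.11315795]
knob [0.59612581 0.137972   0.077     ] bed [0.01447469 0.10978644]
```

```bash
python3 - <<'E'
from geo import *
s=sensors.read_state(); M=R.from_quat(s["orientation"]).as_matrix(); print(np.round(M,3))
b=np.load("bed.npy"); c=np.load("cov.npy"); pin=np.mean([c[:2],T(b,[[.05,-.08]],0)[0,:2]],0)
for a in np.linspace(c[2],b[2],8):
    p=np.r_[pin,a]; print(round(a,3),"push",np.round(T(p,[[-.085-.0075,.095]],0)[0,:2],4))
p=c
for d in(.02,.03,.04): q=T(p,[[-.085-d,.095]],0)[0]; print(d,q,np.hypot(*q[:2]),(q[:2]-b[:2])@rz(b[2]))
yd=rz(c[2])@[0,1]; print("cover y dir",yd,np.degrees(np.arctan2(yd[1],yd[0])),"tool z ang",np.degrees(np.arctan2(M[1,2],M[0,2])), "tool y ang", np.degrees(np.arctan2(M[1,1],M[0,1])))
E
```

```text
[[-0.001 -0.946  0.323]
 [-0.002  0.323  0.946]
 [-1.     0.    -0.002]]
0.814 push [ 0.4551 -0.0568]
0.665 push [ 0.4563 -0.0371]
0.516 push [ 0.4604 -0.0178]
0.366 push [0.4673 0.0007]
0.217 push [0.4769 0.018 ]
0.068 push [0.4889 0.0337]
-0.081 push [0.5032 0.0474]
-0.23 push [0.5193 0.0588]
0.02 [ 0.4467757  -0.06581029  0.        ] 0.45159662942188933 [-0.084459   -0.12268893]
0.03 [ 0.43990872 -0.07307972  0.        ] 0.4459375790221201 [-0.08948693 -0.13133301]
0.04 [ 0.43304174 -0.08034915  0.        ] 0.4404328928032146 [-0.09451485 -0.13997708]
cover y dir [-0.72694299  0.68669781] 136.6307228058071 tool z ang 71.16662703103682 tool y ang 161.1666252091553
```

>>> apply_moves:
  translation:
    - [0.7,-0.9,0]
    - [0.8,-0.9,0]
    - [0.8,-0.9,0]
    - [0.8,-0.9,0]
    - [0.8,-0.9,0]
  turn:
    - [0,0,-0.8]
    - [0,0,-0.9]
    - [0,0,-0.9]
    - [0,0,-0.9]
    - [0,0,-0.9]
  fingers: [-1,-1,-1,-1,-1]
  newtons: 20

```text
t: 0.78
eef_pos: [0.3666, 0.4338, 0.2185]
orientation: [-0.217, 0.673, 0.217, 0.673]
force: [0.0, 0.1, -0.5]
grip_width: 0.513
```

>>> apply_moves:
  translation:
    - [0.3,-1,0]
    - [0.3,-1,0]
    - [0.3,-1,0]
    - [0.3,-1,0]
    - [0.3,-1,0]
  turn:
    - [0,0,-0.9]
    - [0,0,-0.9]
    - [0,0,-0.9]
    - [0,0,-0.9]
    - [0,0,-0.9]
  fingers: [-1,-1,-1,-1,-1]

```text
t: 1.4
eef_pos: [0.426, 0.2338, 0.2186]
orientation: [0.002, 0.707, -0.002, 0.707]
force: [-0.1, 0.6, -0.5]
grip_width: 0.012
```

>>> apply_moves:
  translation:
    - [0,-1,0]
    - [0,-1,0]
    - [0,-1,0]
    - [0,-1,0]
    - [0,-1,0]
  turn:
    - [0,0,-0.9]
    - [0,0,-0.9]
    - [0,0,-0.9]
    - [0,0,-0.9]
    - [0,0,-0.9]
  fingers: [-1,-1,-1,-1,-1]

```text
t: 2.02
eef_pos: [0.4256, 0.034, 0.2186]
orientation: [0.22, 0.672, -0.22, 0.672]
force: [1.1, -0.7, -0.1]
grip_width: 0.01
```

>>> apply_moves:
  translation:
    - [0.2,-0.9,0]
    - [0.15,-0.9,0]
    - [0,-0.9,-0.5]
    - [0,0,-1]
    - [0,0,-1]
  turn:
    - [0,0,-0.5]
    - [0,0,-0.4]
    - [0,0,0]
    - [0,0,0]
    - [0,0,0]
  fingers: [-1,-1,-1,-1,-1]

```text
t: 2.65
eef_pos: [0.4401, -0.0733, 0.1178]
orientation: [0.261, 0.657, -0.261, 0.658]
force: [-0.4, 0.5, -0.8]
grip_width: 0.002
```

```bash
python3 - <<'E'
from geo import *
for n in("scene","side","wrist"):
    c,s=snap(n,f"pics/{n}1.png")
print(s["eef_pos"],s["force"],s["t"])
M=R.from_quat(s["orientation"]).as_matrix();print("tool z ang", np.degrees(np.arctan2(M[1,2],M[0,2])))
a=cv2.imread("pics/scene1.png")[130:250,195:335];a=cv2.resize(a,None,fx=4,fy=4,interpolation=cv2.INTER_CUBIC)
b=cv2.imread("pics/side1.png")[145:255,205:325];b=cv2.resize(b,None,fx=4,fy=4,interpolation=cv2.INTER_CUBIC)
cv2.imwrite("pics/c1a.png",a);cv2.imwrite("pics/c1b.png",b)
E
```

```text
[ 0.43693377 -0.07221693  0.11578215] [ 0.11881284 -1.35041889  0.09467892] 2.75
tool z ang -43.26761266161173
```

View pics/wrist1.png

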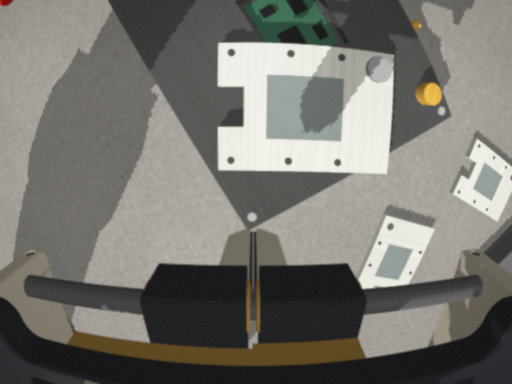

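View pics/side1.png

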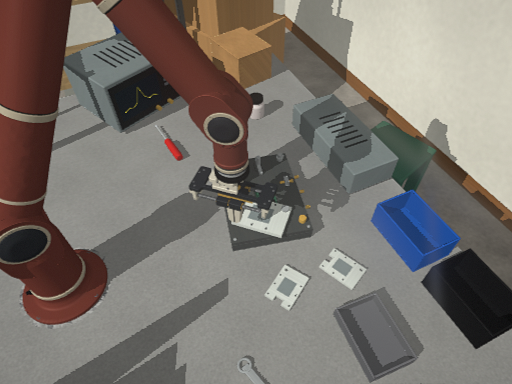

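>>> apply_moves:
  translation:
    - [0,0,-0.8]
    - [0,0,-0.6]
    - [0,0,0]
    - [0,0,0]
  turn:
    - [0,0,0]
    - [0,0,0]
    - [0,0,0]
    - [0,0,0]
  fingers: [-1,-1,-1,-1]

```text
t: 3.3
eef_pos: [0.4411, -0.0731, 0.0642]
orientation: [0.261, 0.656, -0.26, 0.658]
force: [-0.3, 0.1, -0.5]
grip_width: 0.007
```

>>> apply_moves:
  translation:
    - [0,0,0]
    - [0,0,0]
  turn:
    - [0,0,0]
    - [0,0,0]
  fingers: [-1,-1]

```text
t: 3.55
eef_pos: [0.4404, -0.0728, 0.0634]
orientation: [0.261, 0.657, -0.26, 0.658]
force: [-0.2, -0.0, 0.9]
grip_width: 0.005
```

>>> apply_moves:
  translation:
    - [0,0,-0.25]
    - [0,0,-0.18]
    - [0,0,0]
    - [0,0,0]
  turn:
    - [0,0,0]
    - [0,0,0]
    - [0,0,0]
    - [0,0,0]
  fingers: [-1,-1,-1,-1]

```text
t: 4.05
eef_pos: [0.4398, -0.073, 0.0453]
orientation: [0.261, 0.657, -0.261, 0.657]
force: [1.0, 0.1, -0.8]
grip_width: 0.004
```

```bash
python3 - <<'E'
from geo import *
c,s=snap("wrist","pics/wrist2.png")
print(s["eef_pos"],s["force"],s["t"])
c,s=snap("side","pics/side2.png")
b=c["image"][155:255,185:325];b=cv2.resize(b,None,fx=5,fy=5,interpolation=cv2.INTER_CUBIC)
cv2.imwrite("pics/c2b.png",b)
E
```

```text
[ 0.43975969 -0.07295397  0.04525708] [ 0.96772362  0.13137609 -0.77024158] 4.05
```

View pics/wrist2.png

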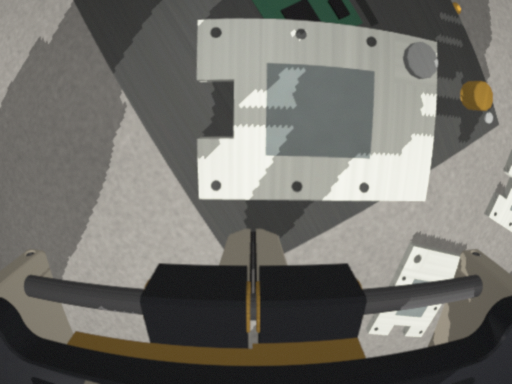

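View pics/c2b.png

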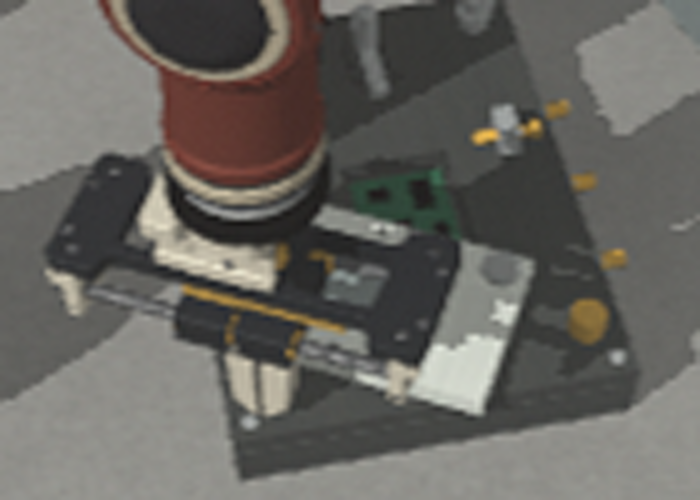

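>>> apply_moves:
  translation:
    - [0.12,0.13,0]
    - [0.12,0.13,0]
    - [0.1,0.11,0]
    - [0.04,0.04,0]
    - [0,0,0]
  turn:
    - [0,0,0]
    - [0,0,0]
    - [0,0,0]
    - [0,0,0]
    - [0,0,0]
  fingers: [-1,-1,-1,-1,-1]

```text
t: 4.78
eef_pos: [0.455, -0.0563, 0.0454]
orientation: [0.26, 0.657, -0.26, 0.657]
force: [-0.3, -0.4, -0.5]
grip_width: 0.006
```

>>> apply_moves:
  translation:
    - [0,0.246,0]
    - [0.03,0.246,0]
    - [0.04,0.243,0]
    - [0.06,0.24,0]
    - [0,0,0]
  turn:
    - [0,0,-0.53]
    - [0,0,-0.53]
    - [0,0,-0.53]
    - [0,0,-0.53]
    - [0,0,0]
  fingers: [-1,-1,-1,-1,-1]

```text
t: 5.4
eef_pos: [0.4605, -0.0168, 0.0454]
orientation: [0.354, 0.612, -0.354, 0.612]
force: [-0.4, -0.2, 0.3]
grip_width: 0.002
```

```bash
python3 - <<'E'
from geo import *
c,s=snap("wrist","pics/wrist3.png")
print(s["eef_pos"],s["force"],s["wrist_torque"],s["t"])
E
```

```text
[ 0.46052554 -0.01678112  0.04537337] [-0.41396734 -0.19131041  0.31219625] [-0.08330029  0.14234287 -0.01129062] 5.4
```

View pics/wrist3.png

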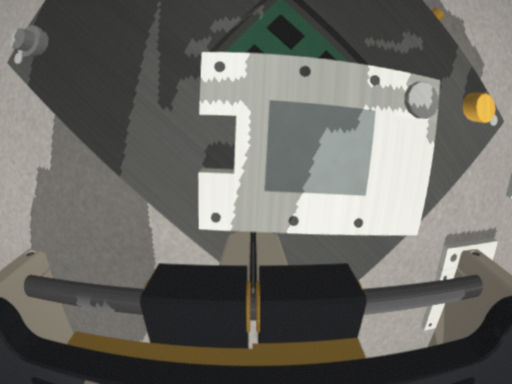

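>>> apply_moves:
  translation:
    - [0.075,0.235,0]
    - [0.1,0.23,0]
    - [0.11,0.22,0]
    - [0.13,0.21,0]
    - [0,0,0]
  turn:
    - [0,0,-0.53]
    - [0,0,-0.53]
    - [0,0,-0.53]
    - [0,0,-0.53]
    - [0,0,0]
  fingers: [-1,-1,-1,-1,-1]

```text
t: 6.08
eef_pos: [0.4772, 0.0184, 0.0454]
orientation: [0.44, 0.553, -0.44, 0.553]
force: [0.4, -0.1, 0.5]
grip_width: 0.003
```

>>> apply_moves:
  translation:
    - [0.14,0.2,0]
    - [0.16,0.19,0]
    - [0,0,0]
  turn:
    - [0,0,-0.53]
    - [0,0,-0.53]
    - [0,0,0]
  fingers: [-1,-1,-1]

```text
t: 6.45
eef_pos: [0.4891, 0.0337, 0.0454]
orientation: [0.48, 0.519, -0.48, 0.519]
force: [0.5, -0.4, 0.4]
grip_width: 0.004
```

```bash
python3 - <<'E'
from geo import *
c,s=snap("wrist","pics/wrist4.png")
print(s["eef_pos"],s["force"],s["wrist_torque"],s["t"])
M=R.from_quat(s["orientation"]).as_matrix();print("yaw", np.arctan2(M[1,2],M[0,2])+np.pi/2)
E
```

```text
[0.48908061 0.03370342 0.04540152] [ 0.45479013 -0.39431115  0.43080561] [-0.03029729  0.13672741 -0.04976721] 6.45
yaw 0.07875436382383039
```

View pics/wrist4.png

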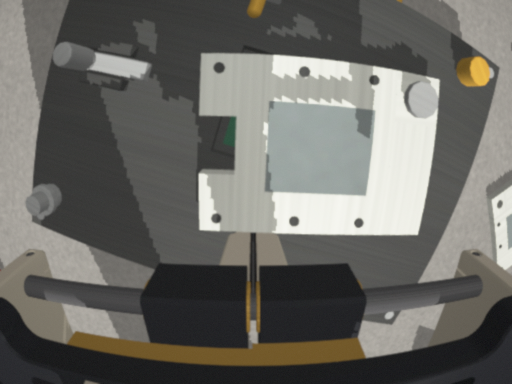

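>>> apply_moves:
  translation:
    - [0.085,0.09,0]
    - [0.085,0.09,0]
    - [0.09,0.085,0]
    - [0.09,0.082,0]
    - [0,0,0]
  turn:
    - [0,0,-0.28]
    - [0,0,-0.28]
    - [0,0,-0.28]
    - [0,0,-0.28]
    - [0,0,0]
  fingers: [-1,-1,-1,-1,-1]

```text
t: 7.12
eef_pos: [0.5026, 0.0472, 0.0454]
orientation: [-0.519, -0.48, 0.519, -0.48]
force: [-0.7, 0.2, 0.5]
grip_width: 0.005
```

```bash
python3 - <<'E'
from geo import *
c,s=snap("wrist","pics/wrist5.png")
print(s["eef_pos"],s["force"],s["wrist_torque"],s["t"])
M=R.from_quat(s["orientation"]).as_matrix();print("yaw", np.arctan2(M[1,2],M[0,2])+np.pi/2)
E
```

```text
[0.50258407 0.04723991 0.04542093] [-0.68975197  0.21426404  0.52043194] [-0.02086321  0.14056428 -0.01557861] 7.125
yaw -0.07901636709729254
```

View pics/wrist5.png

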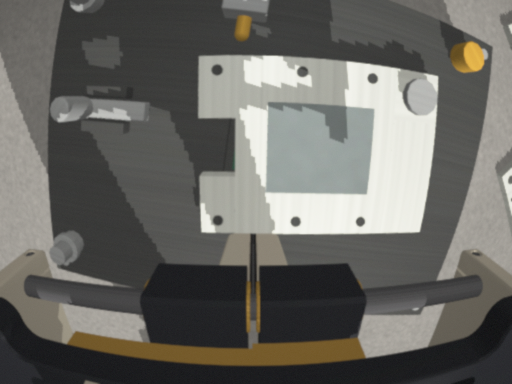

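>>> apply_moves:
  translation:
    - [0.032,0.024,0]
    - [0.032,0.024,0]
    - [0.032,0.024,0]
    - [0.032,0.024,0]
    - [0,0,0]
  turn:
    - [0,0,-0.086]
    - [0,0,-0.086]
    - [0,0,-0.086]
    - [0,0,-0.086]
    - [0,0,0]
  fingers: [-1,-1,-1,-1,-1]

```text
t: 7.8
eef_pos: [0.5082, 0.052, 0.0454]
orientation: [0.531, 0.467, -0.531, 0.467]
force: [-0.9, -0.7, -0.3]
grip_width: 0.002
```

```bash
python3 - <<'E'
from geo import *
c,s=snap("wrist","pics/wrist6.png")
print(s["eef_pos"],s["force"],s["wrist_torque"],s["t"])
M=R.from_quat(s["orientation"]).as_matrix();print("yaw", np.arctan2(M[1,2],M[0,2])+np.pi/2)
cv2.imwrite("pics/c6.png",cv2.resize(c["image"][0:120,180:320],None,fx=5,fy=5,interpolation=cv2.INTER_CUBIC))
E
```

```text
[0.50820654 0.05195882 0.04541178] [-0.89560319 -0.65599756 -0.32629278] [0.04496763 0.21678726 0.00280726] 7.8
yaw -0.12791328733811858
```

View pics/c6.png

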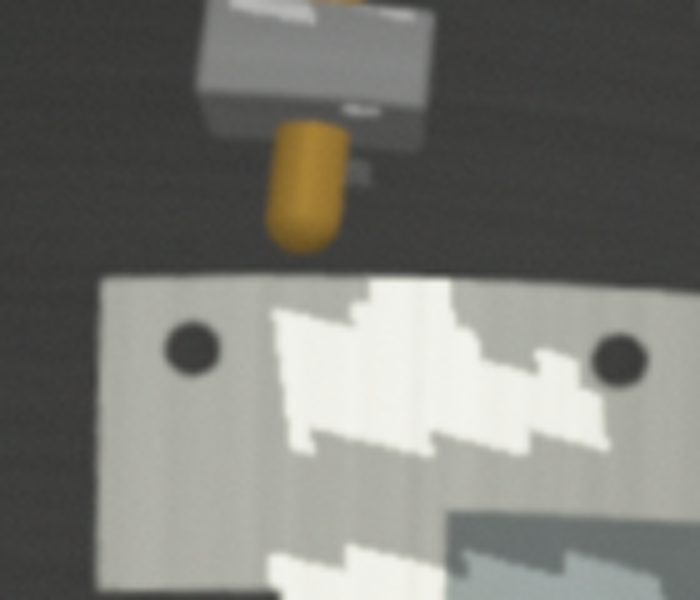

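>>> apply_moves:
  translation:
    - [0.02,0.012,0]
    - [0.02,0.012,0]
    - [0.014,0.008,0]
    - [0.014,0.008,0]
    - [0,0,0]
  turn:
    - [0,0,-0.05]
    - [0,0,-0.05]
    - [0,0,-0.035]
    - [0,0,-0.035]
    - [0,0,0]
  fingers: [-1,-1,-1,-1,-1]

```text
t: 8.48
eef_pos: [0.5106, 0.0535, 0.0454]
orientation: [0.537, 0.461, -0.536, 0.46]
force: [-0.7, 0.4, 0.2]
grip_width: 0.008
```

```bash
python3 - <<'E'
from geo import *
c,s=snap("wrist","pics/wrist7.png")
print(s["eef_pos"],s["force"],s["wrist_torque"],s["t"])
M=R.from_quat(s["orientation"]).as_matrix();print("yaw", np.arctan2(M[1,2],M[0,2])+np.pi/2)
cv2.imwrite("pics/c7.png",cv2.resize(c["image"][0:120,180:320],None,fx=5,fy=5,interpolation=cv2.INTER_CUBIC))
E
```

```text
[0.51061678 0.05353797 0.04538908] [-0.73572008  0.35592206  0.17800316] [ 0.10305034  0.44802112 -0.00671728] 8.475
yaw -0.1518831134700105
```

View pics/c7.png

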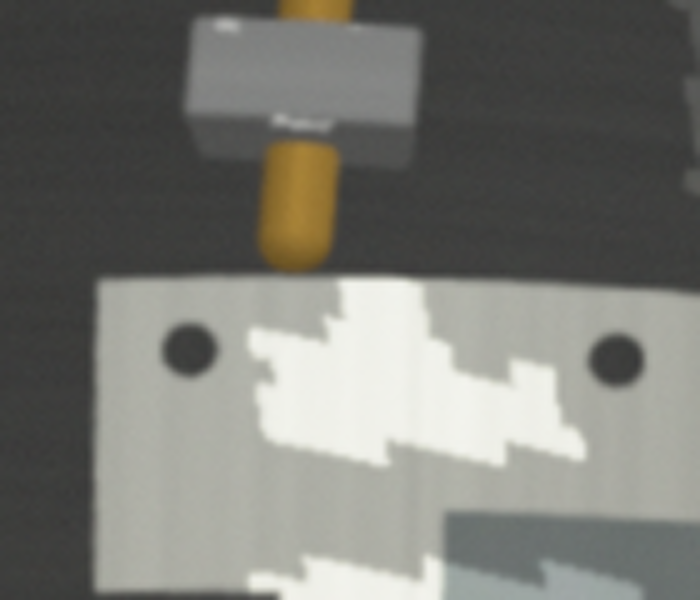

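>>> apply_moves:
  translation:
    - [0.007,0.004,0]
    - [0.007,0.004,0]
    - [0.007,0.004,0]
    - [0,0,0]
  turn:
    - [0,0,-0.018]
    - [0,0,-0.018]
    - [0,0,-0.018]
    - [0,0,0]
  fingers: [-1,-1,-1,-1]

```text
t: 9.02
eef_pos: [0.5114, 0.054, 0.0454]
orientation: [-0.538, -0.459, 0.538, -0.458]
force: [-1.3, 0.6, 0.8]
grip_width: 0.008
```

>>> apply_moves:
  translation:
    - [0.006,0.002,0]
    - [0.006,0.002,0]
    - [0,0,0]
  turn:
    - [0,0,-0.015]
    - [0,0,-0.015]
    - [0,0,0]
  fingers: [-1,-1,-1]

```text
t: 9.4
eef_pos: [0.5119, 0.0541, 0.0454]
orientation: [-0.539, -0.458, 0.539, -0.457]
force: [-2.1, 1.5, -0.2]
grip_width: 0.008
```

>>> apply_moves:
  translation:
    - [0.006,0.001,0]
    - [0,0,0]
  turn:
    - [0,0,-0.015]
    - [0,0,0]
  fingers: [-1,-1]

```text
t: 9.65
eef_pos: [0.5122, 0.054, 0.0454]
orientation: [0.54, 0.457, -0.54, 0.457]
force: [-2.3, 2.0, -1.0]
grip_width: 0.003
```

```bash
python3 - <<'E'
from geo import *
c,s=snap("wrist","pics/wrist8.png")
print(s["eef_pos"],s["force"],s["wrist_torque"],s["t"],s["effort"])
M=R.from_quat(s["orientation"]).as_matrix();print("yaw", np.arctan2(M[1,2],M[0,2])+np.pi/2)
cv2.imwrite("pics/c8.png",cv2.resize(c["image"][0:120,180:320],None,fx=5,fy=5,interpolation=cv2.INTER_CUBIC))
E
```

```text
[0.51222776 0.0539796  0.04540054] [-2.3430359   1.9562109  -0.96121717] [ 0.31241287  0.58918484 -0.00707433] 9.65 [ 7.24576246e-01 -3.92026269e+01  9.08429146e+00 -9.03939307e+00
 -3.70275951e-02 -7.37701189e-01  4.27958061e-03]
yaw -0.1658423869654242
```

View pics/c8.png

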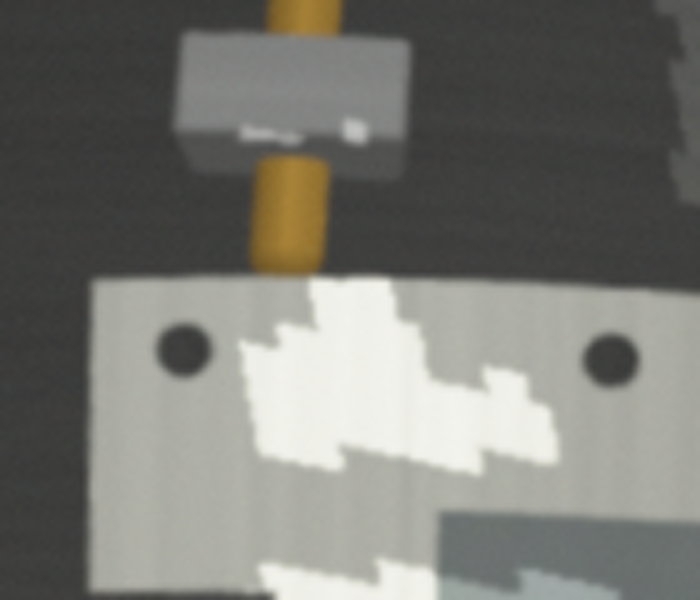

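>>> apply_moves:
  translation:
    - [0.005,-0.001,0]
    - [0,0,0]
  turn:
    - [0,0,-0.01]
    - [0,0,0]
  fingers: [-1,-1]

```text
t: 9.95
eef_pos: [0.5123, 0.054, 0.0454]
orientation: [-0.54, -0.457, 0.54, -0.456]
force: [-2.8, 1.1, -0.8]
grip_width: 0.003
```

>>> apply_moves:
  translation:
    - [0.005,-0.001,0]
    - [0,0,0]
  turn:
    - [0,0,-0.01]
    - [0,0,0]
  fingers: [-1,-1]

```text
t: 10.2
eef_pos: [0.5124, 0.054, 0.0454]
orientation: [-0.54, -0.456, 0.54, -0.456]
force: [-2.3, 1.8, 0.6]
grip_width: 0.011
```

>>> apply_moves:
  translation:
    - [0.005,-0.001,0]
    - [0,0,0]
  turn:
    - [0,0,0]
    - [0,0,0]
  fingers: [-1,-1]

```text
t: 10.45
eef_pos: [0.5124, 0.0541, 0.0454]
orientation: [-0.54, -0.457, 0.54, -0.456]
force: [-2.4, 1.5, 1.5]
grip_width: 0.003
```

>>> apply_moves:
  translation:
    - [0.008,-0.001,0]
    - [0,0,0]
  turn:
    - [0,0,0]
    - [0,0,0]
  fingers: [-1,-1]

```text
t: 10.7
eef_pos: [0.5125, 0.054, 0.0454]
orientation: [-0.54, -0.457, 0.541, -0.456]
force: [-4.6, 1.7, 1.7]
grip_width: 0.004
```

>>> apply_moves:
  translation:
    - [0.008,-0.001,0]
    - [0,0,0]
  turn:
    - [0,0,0]
    - [0,0,0]
  fingers: [-1,-1]

```text
t: 10.95
eef_pos: [0.5126, 0.054, 0.0453]
orientation: [-0.54, -0.457, 0.541, -0.456]
force: [-4.5, 3.0, 1.9]
grip_width: 0.006
```

>>> apply_moves:
  translation:
    - [0.012,-0.002,0]
    - [0.012,-0.002,0]
    - [0,0,0]
  turn:
    - [0,0,0]
    - [0,0,0]
    - [0,0,0]
  fingers: [-1,-1,-1]

```text
t: 11.32
eef_pos: [0.5126, 0.0538, 0.0451]
orientation: [-0.54, -0.457, 0.541, -0.455]
force: [-6.5, 3.0, 2.3]
grip_width: -0.0
```

>>> apply_moves:
  translation:
    - [0.012,-0.002,0]
    - [0,0,0]
  turn:
    - [0,0,0]
    - [0,0,0]
  fingers: [-1,-1]

```text
t: 11.58
eef_pos: [0.5126, 0.0538, 0.0451]
orientation: [-0.539, -0.457, 0.541, -0.455]
force: [-7.8, 2.5, 2.8]
grip_width: 0.008
```

```bash
python3 - <<'E'
from geo import *
s=sensors.read_state()
print(s["eef_pos"],s["force"],s["wrist_torque"],s["t"],s["effort"])
E
```

```text
[0.51264446 0.05381407 0.04506099] [-7.81422856  2.51013337  2.82053748] [ 0.49243653  1.69711732 -0.05784099] 11.575 [  1.48528319 -38.57717514   9.67473149 -11.40026003  -0.45446246
  -2.11906716   0.03881865]
```

>>> apply_moves:
  translation:
    - [0.015,-0.003,0]
    - [0.01,-0.002,0]
    - [0,0,0]
  turn:
    - [0,0,0]
    - [0,0,0]
    - [0,0,0]
  fingers: [-1,-1,-1]

```text
t: 11.95
eef_pos: [0.5127, 0.0538, 0.0449]
orientation: [-0.539, -0.458, 0.542, -0.454]
force: [-8.1, 3.0, 2.7]
grip_width: 0.002
```

>>> apply_moves:
  translation:
    - [0.007,-0.001,0]
    - [0,0,0]
    - [0,0,0]
  turn:
    - [0,0,0]
    - [0,0,0]
    - [0,0,0]
  fingers: [-1,-1,-1]

```text
t: 12.32
eef_pos: [0.5127, 0.0538, 0.0449]
orientation: [-0.539, -0.458, 0.542, -0.454]
force: [-8.1, 2.3, 4.1]
grip_width: 0.006
```

>>> apply_moves:
  translation:
    - [0.01,-0.002,0]
    - [0,0,0]
  turn:
    - [0,0,0]
    - [0,0,0]
  fingers: [-1,-1]

```text
t: 12.58
eef_pos: [0.5127, 0.0537, 0.0448]
orientation: [-0.539, -0.458, 0.542, -0.454]
force: [-9.3, 3.1, 4.3]
grip_width: 0.003
```

```bash
python3 - <<'E'
from geo import *
s=sensors.read_state()
print(s["eef_pos"],s["force"],s["wrist_torque"],s["t"],s["effort"])
E
```

```text
[0.5127284  0.05373358 0.04480045] [-9.34190552  3.07720451  4.29480744] [ 0.55281696  2.14957553 -0.03738694] 12.575 [  1.67116486 -38.45398664   9.83473063 -12.44753659  -0.6725657
  -2.65475169   0.05289716]
```

>>> apply_moves:
  translation:
    - [0.01,-0.002,0]
    - [0,0,0]
    - [0,0,0]
  turn:
    - [0,0,0]
    - [0,0,0]
    - [0,0,0]
  fingers: [-1,-1,-1]

```text
t: 12.95
eef_pos: [0.5128, 0.0537, 0.0447]
orientation: [-0.539, -0.459, 0.542, -0.454]
force: [-10.1, 2.7, 5.3]
grip_width: 0.005
```

```bash
python3 - <<'E'
from geo import *
s=sensors.read_state()
print(s["eef_pos"],s["force"],s["wrist_torque"],s["t"],s["effort"])
E
```

```text
[0.51275655 0.05371164 0.04472253] [-10.05639866   2.66814704   5.25809061] [ 0.54329726  2.27468177 -0.08389387] 12.95 [  1.71736971 -38.43691707   9.87869918 -12.68877536  -0.72288254
  -2.78300978   0.05634399]
```

>>> apply_moves:
  translation:
    - [0.01,-0.003,0.01]
    - [0,0,0]
    - [0,0,0]
  turn:
    - [0,0,0]
    - [0,0,0]
    - [0,0,0]
  fingers: [-1,-1,-1]

```text
t: 13.32
eef_pos: [0.5128, 0.0538, 0.0448]
orientation: [-0.538, -0.459, 0.542, -0.453]
force: [-9.0, 2.1, 3.1]
grip_width: 0.001
```

>>> apply_moves:
  translation:
    - [0.004,0,0]
    - [0,0,0]
    - [0,0,0]
    - [0,0,0]
    - [0,0,0]
  turn:
    - [0,0,0]
    - [0,0,0]
    - [0,0,0]
    - [0,0,0]
    - [0,0,0]
  fingers: [-1,-1,-1,-1,-1]

```text
t: 13.95
eef_pos: [0.5128, 0.0537, 0.0448]
orientation: [-0.538, -0.459, 0.542, -0.453]
force: [-9.7, 1.4, 2.8]
grip_width: 0.005
```

```bash
python3 - <<'E'
from geo import *
c,s=snap("wrist","pics/wrist9.png")
print(s["eef_pos"],s["force"],s["wrist_torque"],s["t"],s["effort"])
E
```

```text
[0.51278286 0.05372628 0.04478112] [-9.66197767  1.42537804  2.76720467] [ 0.63287719  2.29235016 -0.02694818] 13.95 [  1.7114456  -39.24569607  10.1753372  -13.05421293  -0.73962405
  -2.8259021    0.0573234 ]
```

View pics/wrist9.png

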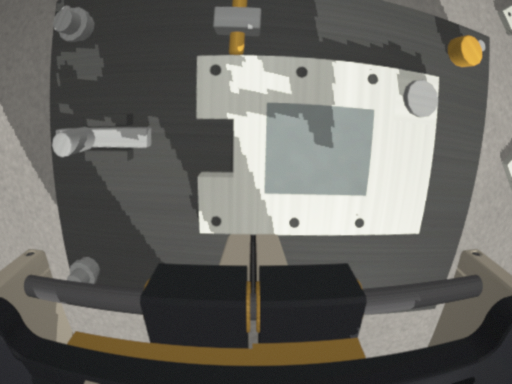

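>>> apply_moves:
  translation:
    - [0.012,-0.002,0.005]
    - [0.008,-0.001,0.003]
    - [0,0,0]
    - [0,0,0]
  turn:
    - [0,0,0]
    - [0,0,0]
    - [0,0,0]
    - [0,0,0]
  fingers: [-1,-1,-1,-1]

```text
t: 14.5
eef_pos: [0.5128, 0.0538, 0.0448]
orientation: [-0.538, -0.459, 0.543, -0.453]
force: [-10.8, 2.6, 2.4]
grip_width: 0.003
```

>>> apply_moves:
  translation:
    - [0.004,0,0]
    - [0,0,0]
    - [0,0,0]
    - [0,0,0]
    - [0,0,0]
  turn:
    - [0,0,0]
    - [0,0,0]
    - [0,0,0]
    - [0,0,0]
    - [0,0,0]
  fingers: [-1,-1,-1,-1,-1]

```text
t: 15.12
eef_pos: [0.5128, 0.0538, 0.0448]
orientation: [-0.538, -0.46, 0.543, -0.453]
force: [-10.3, 2.0, 2.0]
grip_width: 0.008
```

>>> apply_moves:
  translation:
    - [0,0,0]
    - [0,0,0]
    - [0,0,0]
    - [0,0,0]
    - [0,0,0]
  turn:
    - [0,0,0]
    - [0,0,0]
    - [0,0,0]
    - [0,0,0]
    - [0,0,0]
  fingers: [-1,-1,-1,-1,-1]

```text
t: 15.75
eef_pos: [0.5128, 0.0538, 0.0448]
orientation: [-0.538, -0.46, 0.543, -0.453]
force: [-10.4, 3.2, 2.8]
grip_width: 0.007
```

```bash
python3 - <<'E'
from geo import *
s=sensors.read_state()
print(s["eef_pos"],s["force"],s["wrist_torque"],s["t"])
b=np.load("bed.npy"); p=s["eef_pos"][:2]; print("bed frame tool",(p-b[:2])@rz(b[2]))
E
```

```text
[0.5128367  0.05375936 0.04480878] [-10.42031064   3.23930053   2.75193777] [ 0.60030673  2.47058335 -0.1398601 ] 15.75
bed frame tool [-0.04741136  0.00879654]
```

>>> apply_moves:
  translation:
    - [-0.2,0.03,0]
    - [-0.3,0.06,0]
    - [-0.2,0.03,0.5]
    - [0,0,1]
    - [0,0,1]
  turn:
    - [0,0,0]
    - [0,0,0]
    - [0,0,0]
    - [0,0,0]
    - [0,0,0]
  fingers: [-1,-1,-1,-1,-1]

```text
t: 16.38
eef_pos: [0.4912, 0.0571, 0.1488]
orientation: [0.541, 0.455, -0.54, 0.457]
force: [0.9, 0.7, 0.5]
grip_width: 0.002
```

```bash
python3 - <<'E'
from geo import *
s=sensors.read_state()
print(s["eef_pos"],s["force"],s["joints"],s["t"])
M=R.from_quat(s["orientation"]).as_matrix();print(M, np.degrees(np.arctan2(M[1,2],M[0,2])))
b=np.load("bed.npy")
for y in(.155,.145,.1255,.1255-.045): print(y,T(b,[[.015,y]],0))
for n in("side","scene","wrist"): c,s=snap(n,f"pics/{n}10.png")
a=cv2.imread("pics/side10.png")[145:255,205:325]
cv2.imwrite("pics/c10.png",cv2.resize(a,None,fx=5,fy=5,interpolation=cv2.INTER_CUBIC))
E
```

```text
[0.49118745 0.05712516 0.14878474] [0.87872261 0.67913861 0.45473976] [-0.73583631  0.61599145  0.89955862  1.9708049  -0.63788261  0.86190936
 -1.22893128] 16.375
[[ 2.91179231e-03  9.85679864e-01 -1.68602273e-01]
 [-6.19745968e-04 -1.68601177e-01 -9.85684158e-01]
 [-9.99995569e-01  2.97459813e-03  1.19939512e-04]] -99.70656227131853
0.155 [[0.60694982 0.18187396 0.        ]]
0.145 [[0.60466897 0.17213755 0.        ]]
0.1255 [[0.6002213  0.15315155 0.        ]]
0.0805 [[0.58995747 0.1093377  0.        ]]
```

View pics/c10.png

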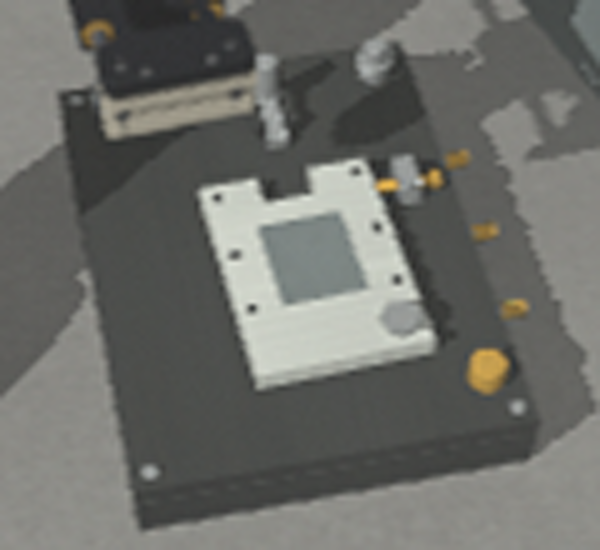

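View pics/wrist10.png

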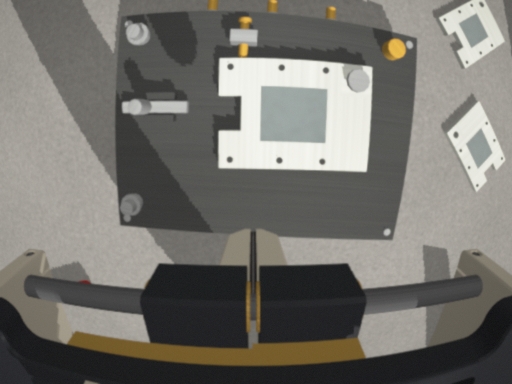

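>>> apply_moves:
  translation:
    - [0.26,0.28,0]
    - [0.26,0.28,0]
    - [0.26,0.28,0]
    - [0.26,0.28,0]
    - [0.26,0.28,0]
  turn:
    - [0,0,0.98]
    - [0,0,0.98]
    - [0,0,0.98]
    - [0,0,0.98]
    - [0,0,0.98]
  fingers: [-1,-1,-1,-1,-1]

```text
t: 17.15
eef_pos: [0.5424, 0.1139, 0.1457]
orientation: [0.355, 0.612, -0.355, 0.612]
force: [-0.0, -0.9, -0.4]
grip_width: 0.006
```

>>> apply_moves:
  translation:
    - [0.26,0.28,0]
    - [0.26,0.28,0]
    - [0.26,0.28,0]
    - [0.26,0.28,0]
    - [0.26,0.28,0]
  turn:
    - [0,0,0.98]
    - [0,0,0.98]
    - [0,0,0.98]
    - [0,0,0.98]
    - [0,0,0.98]
  fingers: [-1,-1,-1,-1,-1]

```text
t: 17.77
eef_pos: [0.5944, 0.1698, 0.1455]
orientation: [0.129, 0.696, -0.129, 0.695]
force: [-0.5, 0.2, 0.4]
grip_width: 0.007
```

>>> apply_moves:
  translation:
    - [0.26,0.28,0]
    - [0,0,-0.7]
    - [0,0,0]
  turn:
    - [0,0,0.98]
    - [0,0,0]
    - [0,0,0]
  fingers: [-1,-1,-1]

```text
t: 18.15
eef_pos: [0.6027, 0.1805, 0.1156]
orientation: [0.082, 0.704, -0.084, 0.7]
force: [-0.4, -0.1, 0.3]
grip_width: 0.006
```

```bash
python3 - <<'E'
from geo import *
c,s=snap("wrist","pics/wrist11.png")
print(s["eef_pos"],s["force"],s["joints"],s["t"])
M=R.from_quat(s["orientation"]).as_matrix();print(np.degrees(np.arctan2(M[1,2],M[0,2])))
b=np.load("bed.npy"); print("bed", (s["eef_pos"][:2]-b[:2])@rz(b[2]))
c,s=snap("scene","pics/scene11.png")
a=c["image"][140:265,195:335]
cv2.imwrite("pics/c11.png",cv2.resize(a,None,fx=4.5,fy=4.5,interpolation=cv2.INTER_CUBIC))
E
```

```text
[0.60273392 0.18050582 0.11560035] [-0.37366122 -0.0659956   0.31418315] [-0.57406052  0.72729573  0.43097287  1.60784487 -0.3643271   0.89345767
 -0.24140045] 18.15
-13.438416983291443
bed [0.01120728 0.15270634]
```

View pics/c11.png

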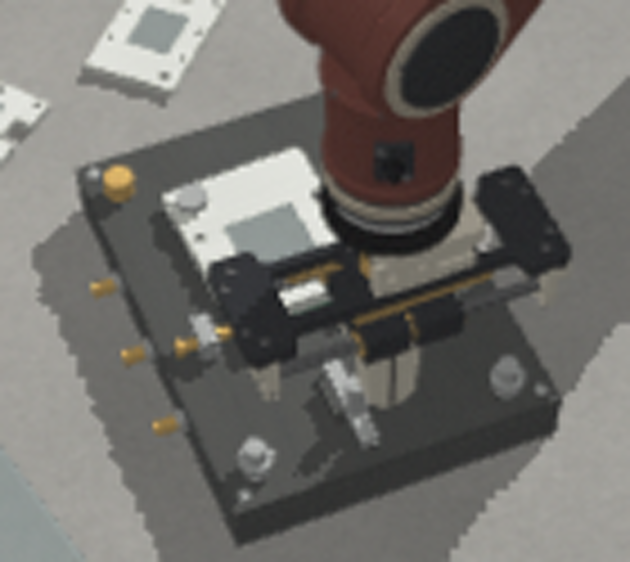

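View pics/wrist11.png

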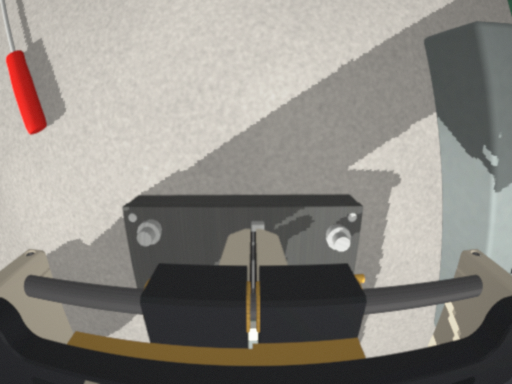

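>>> apply_moves:
  translation:
    - [0.1,-0.02,-0.7]
    - [0,0,-0.7]
    - [0,0,0]
    - [0,0,0]
  turn:
    - [0,0,0]
    - [0,0,0]
    - [0,0,0]
    - [0,0,0]
  fingers: [-1,-1,-1,-1]

```text
t: 18.75
eef_pos: [0.6101, 0.18, 0.0638]
orientation: [0.083, 0.701, -0.082, 0.703]
force: [0.2, 0.3, 0.6]
grip_width: 0.004
```

```bash
python3 - <<'E'
from geo import *
s=sensors.read_state()
print(s["eef_pos"],s["force"],s["wrist_torque"],s["t"])
b=np.load("bed.npy"); print("bed", (s["eef_pos"][:2]-b[:2])@rz(b[2]), "per mm -y world", rz(b[2])@[0,-1])
c,s=snap("side","pics/side12.png")
a=c["image"][135:235,205:325]
cv2.imwrite("pics/c12.png",cv2.resize(a,None,fx=5,fy=5,interpolation=cv2.INTER_CUBIC))
c,s=snap("scene","pics/scene12.png")
a=c["image"][140:265,195:335]
cv2.imwrite("pics/c12s.png",cv2.resize(a,None,fx=4.5,fy=4.5,interpolation=cv2.INTER_CUBIC))
E
```

```text
[0.61011182 0.18004981 0.06379604] [0.23391692 0.27896988 0.62488075] [-0.05495215  0.07461823  0.0120475 ] 18.75
bed [0.01849472 0.15394514] per mm -y world [-0.22808523 -0.97364117]
```

View pics/c12.png

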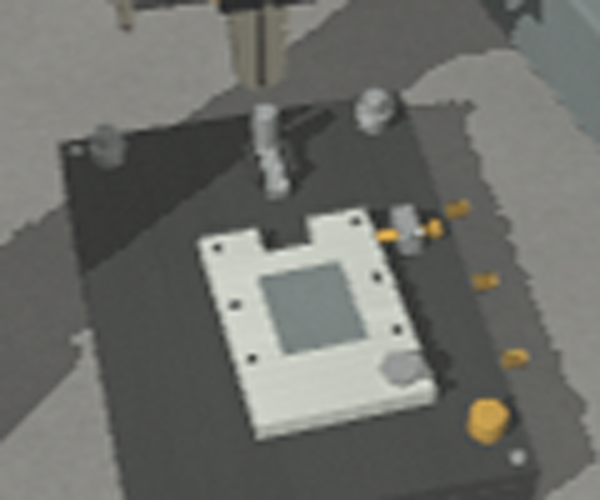

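View pics/c12s.png

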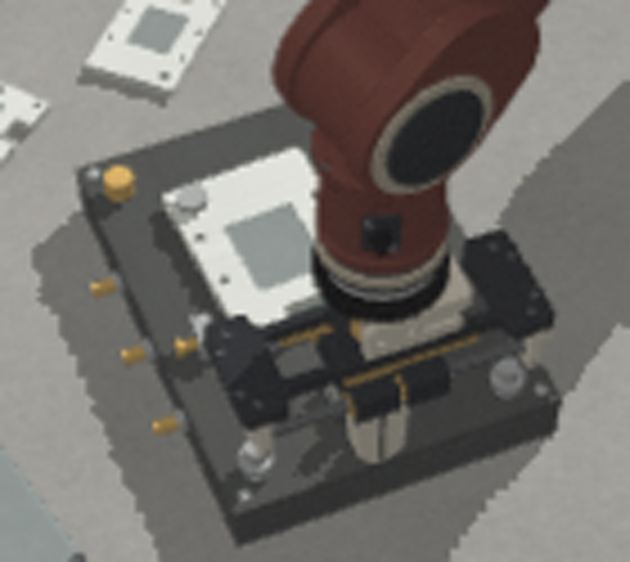

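>>> apply_moves:
  translation:
    - [-0.12,-0.17,-0.1]
    - [-0.046,-0.195,0]
    - [-0.046,-0.195,0]
    - [0,0,0]
    - [0,0,0]
  turn:
    - [0,0,0]
    - [0,0,0]
    - [0,0,0]
    - [0,0,0]
    - [0,0,0]
  fingers: [-1,-1,-1,-1,-1]

```text
t: 19.48
eef_pos: [0.6006, 0.1576, 0.0582]
orientation: [0.083, 0.702, -0.083, 0.702]
force: [-0.2, 0.4, 0.5]
grip_width: 0.002
```

>>> apply_moves:
  translation:
    - [-0.017,-0.073,0]
    - [-0.017,-0.073,0]
    - [-0.017,-0.073,0]
    - [0,0,0]
  turn:
    - [0,0,0]
    - [0,0,0]
    - [0,0,0]
    - [0,0,0]
  fingers: [-1,-1,-1,-1]

```text
t: 19.98
eef_pos: [0.5984, 0.1492, 0.0582]
orientation: [0.083, 0.702, -0.082, 0.702]
force: [0.4, 3.1, -1.3]
grip_width: 0.005
```

```bash
python3 - <<'E'
from geo import *
s=sensors.read_state()
print(s["eef_pos"],s["force"],s["wrist_torque"],s["t"])
b=np.load("bed.npy"); print("bed", (s["eef_pos"][:2]-b[:2])@rz(b[2]))
c,s=snap("side","pics/side13.png")
a=c["image"][135:235,205:325]
cv2.imwrite("pics/c13.png",cv2.resize(a,None,fx=5,fy=5,interpolation=cv2.INTER_CUBIC))
E
```

```text
[0.59843548 0.14917653 0.05815957] [ 0.44312437  3.1347185  -1.31722384] [ 0.54297895 -0.06302444  0.03267321] 19.975
bed [0.01416789 0.12122243]
```

View pics/c13.png

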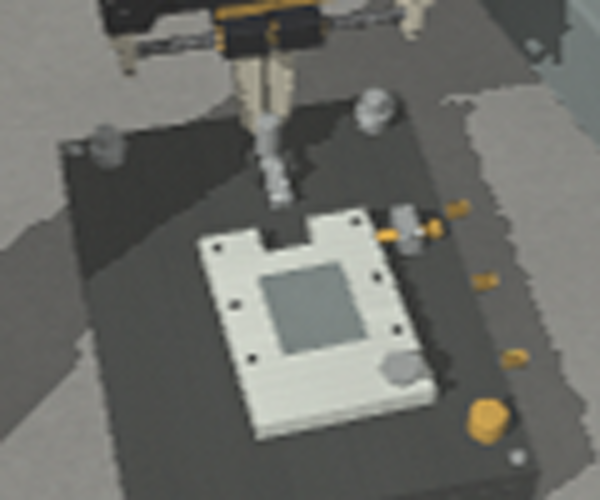

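>>> apply_moves:
  translation:
    - [-0.028,-0.122,0]
    - [-0.028,-0.122,0]
    - [-0.028,-0.122,0]
    - [-0.028,-0.122,0]
    - [0,0,0]
  turn:
    - [0,0,0]
    - [0,0,0]
    - [0,0,0]
    - [0,0,0]
    - [0,0,0]
  fingers: [-1,-1,-1,-1,-1]

```text
t: 20.65
eef_pos: [0.5936, 0.128, 0.0581]
orientation: [0.083, 0.702, -0.084, 0.702]
force: [0.5, 1.7, 0.1]
grip_width: 0.005
```

```bash
python3 - <<'E'
from geo import *
s=sensors.read_state()
print(s["eef_pos"],s["force"],s["wrist_torque"],s["t"])
b=np.load("bed.npy"); print("bed", (s["eef_pos"][:2]-b[:2])@rz(b[2]))
c,s=snap("side","pics/side14.png")
a=c["image"][135:235,205:325]
cv2.imwrite("pics/c14.png",cv2.resize(a,None,fx=5,fy=5,interpolation=cv2.INTER_CUBIC))
E
```

```text
[0.59355351 0.12795522 0.05812646] [0.50290486 1.69076466 0.05058217] [0.10279617 0.01500016 0.01405757] 20.65
bed [0.01425487 0.09944699]
```

View pics/c14.png

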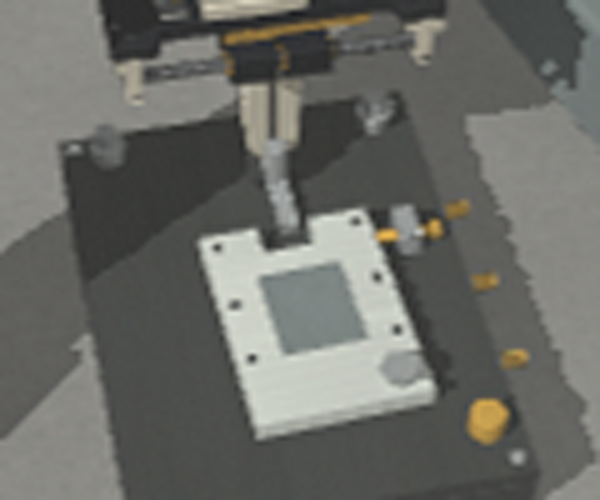

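>>> apply_moves:
  translation:
    - [-0.023,-0.098,0]
    - [-0.023,-0.098,0]
    - [-0.017,-0.073,0]
    - [0,0,0]
  turn:
    - [0,0,0]
    - [0,0,0]
    - [0,0,0]
    - [0,0,0]
  fingers: [-1,-1,-1,-1]

```text
t: 21.2
eef_pos: [0.5912, 0.118, 0.0581]
orientation: [0.083, 0.702, -0.083, 0.702]
force: [0.7, 2.5, -0.1]
grip_width: 0.003
```

>>> apply_moves:
  translation:
    - [-0.006,-0.024,0]
    - [-0.006,-0.024,0]
    - [0,0,0]
  turn:
    - [0,0,0]
    - [0,0,0]
    - [0,0,0]
  fingers: [-1,-1,-1]

```text
t: 21.58
eef_pos: [0.5909, 0.1168, 0.0582]
orientation: [0.083, 0.702, -0.083, 0.702]
force: [0.4, 3.6, -0.9]
grip_width: 0.008
```

```bash
python3 - <<'E'
from geo import *
s=sensors.read_state()
print(s["eef_pos"],s["force"],s["wrist_torque"],s["t"])
b=np.load("bed.npy"); print("bed", (s["eef_pos"][:2]-b[:2])@rz(b[2]))
c,s=snap("side","pics/side15.png")
a=c["image"][135:235,205:325]
cv2.imwrite("pics/c15.png",cv2.resize(a,None,fx=5,fy=5,interpolation=cv2.INTER_CUBIC))
E
```

```text
[0.59094954 0.11681003 0.05816544] [ 0.44279152  3.58974027 -0.85248542] [ 0.60896113 -0.00801466  0.00535088] 21.575
bed [0.0142616  0.08800164]
```

View pics/c15.png

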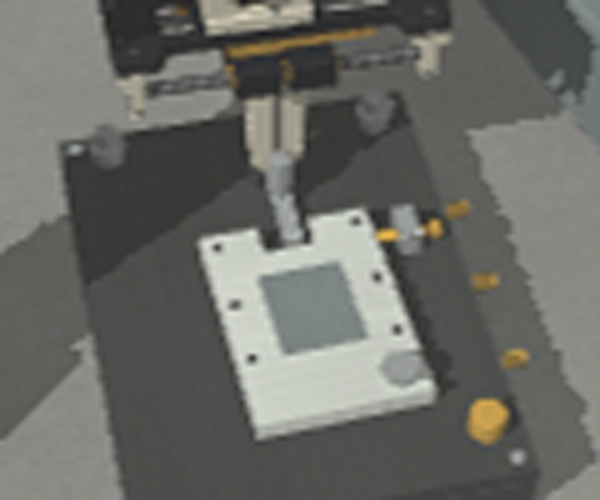

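>>> apply_moves:
  translation:
    - [-0.006,-0.024,0]
    - [-0.006,-0.024,0]
    - [-0.006,-0.024,0]
    - [0,0,0]
  turn:
    - [0,0,0]
    - [0,0,0]
    - [0,0,0]
    - [0,0,0]
  fingers: [-1,-1,-1,-1]

```text
t: 22.12
eef_pos: [0.5909, 0.1166, 0.0582]
orientation: [0.083, 0.702, -0.081, 0.703]
force: [1.5, 6.1, -1.9]
grip_width: 0.004
```

>>> apply_moves:
  translation:
    - [-0.005,-0.02,0]
    - [-0.005,-0.02,0]
    - [0,0,0]
  turn:
    - [0,0,0]
    - [0,0,0]
    - [0,0,0]
  fingers: [-1,-1,-1]

```text
t: 22.5
eef_pos: [0.5909, 0.1166, 0.0583]
orientation: [0.084, 0.702, -0.08, 0.703]
force: [1.9, 8.1, -2.5]
grip_width: 0.004
```

>>> apply_moves:
  translation:
    - [-0.005,-0.02,0]
    - [-0.005,-0.02,0]
    - [0,0,0]
  turn:
    - [0,0,0]
    - [0,0,0]
    - [0,0,0]
  fingers: [-1,-1,-1]

```text
t: 22.88
eef_pos: [0.5908, 0.1165, 0.0583]
orientation: [0.084, 0.702, -0.079, 0.703]
force: [2.9, 10.4, -2.4]
grip_width: 0.008
```

```bash
python3 - <<'E'
from geo import *
b=np.load("bed.npy")
c,s=snap("side","pics/side16.png")
print(s["force"],s["t"])
# predicted nose (top, z=.050) px for bolt values
for n,cam in (("side",c),("scene",snap("scene","pics/scene16.png")[0])):
    for v in(0,.035,.040,.045): print(n,v,"nose",proj(cam,T(b,[[.015,.077-v]],.05)).round(1).tolist(),"knobtop",proj(cam,T(b,[[.015,.111-v]],.077)).round(1).tolist())
a=cv2.imread("pics/side16.png")[155:200,235:295]; cv2.imwrite("pics/c16.png",cv2.resize(a,None,fx=12,fy=12,interpolation=cv2.INTER_CUBIC))
E
```

```text
[ 2.93398502 10.35731291 -2.42413609] 22.875
side 0 nose [[260.5, 171.4]] knobtop [[258.2, 157.2]]
side 0.035 nose [[263.0, 179.8]] knobtop [[260.6, 165.3]]
side 0.04 nose [[263.3, 181.0]] knobtop [[260.9, 166.5]]
side 0.045 nose [[263.7, 182.2]] knobtop [[261.3, 167.7]]
scene 0 nose [[268.8, 220.3]] knobtop [[273.5, 223.8]]
scene 0.035 nose [[264.0, 211.1]] knobtop [[268.6, 214.3]]
scene 0.04 nose [[263.4, 209.9]] knobtop [[267.9, 213.0]]
scene 0.045 nose [[262.7, 208.6]] knobtop [[267.2, 211.7]]
```

View pics/c16.png

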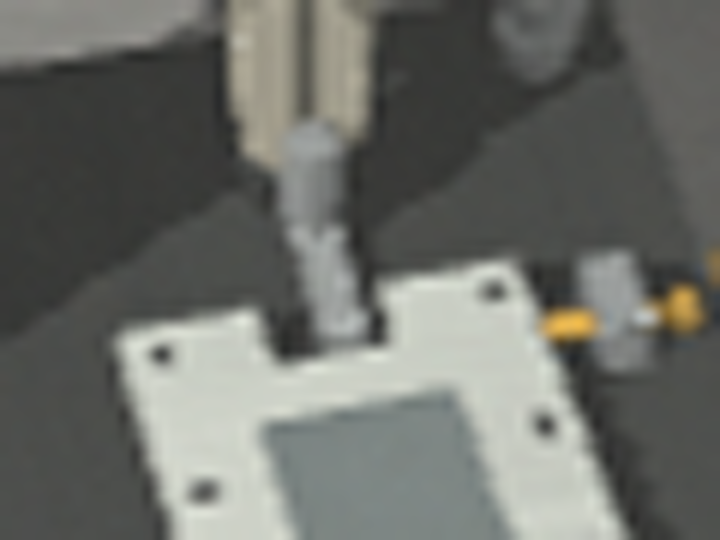

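```bash
python3 - <<'E'
from geo import *
out=[]
for f in("pics/side0.png","pics/side16.png"):
    a=cv2.imread(f)[148:196,240:285]; out.append(cv2.resize(a,None,fx=8.5,fy=12,interpolation=cv2.INTER_CUBIC))
cv2.imwrite("pics/c17.png",np.hstack(out))
E
```

```text
(no output)
```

View pics/c17.png

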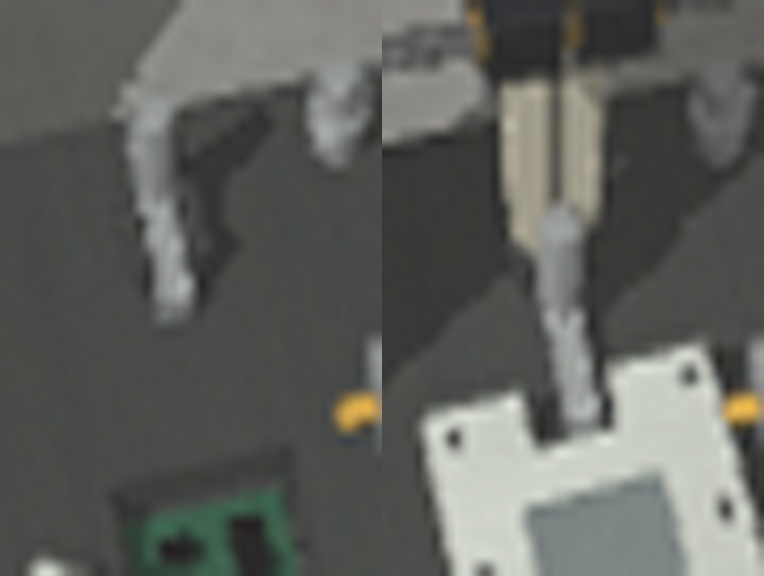

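>>> apply_moves:
  translation:
    - [-0.005,-0.02,0]
    - [-0.003,-0.01,0]
    - [0,0,0]
  turn:
    - [0,0,0]
    - [0,0,0]
    - [0,0,0]
  fingers: [-1,-1,-1]

```text
t: 23.35
eef_pos: [0.5908, 0.1164, 0.0584]
orientation: [0.084, 0.701, -0.078, 0.703]
force: [2.6, 11.4, -2.1]
grip_width: 0.005
```

>>> apply_moves:
  translation:
    - [0.05,0.2,0]
    - [0.1,0.4,0]
    - [0.06,0.25,0.3]
    - [0,0,1]
    - [0,0,1]
  turn:
    - [0,0,0]
    - [0,0,0]
    - [0,0,0]
    - [0,0,0]
    - [0,0,0]
  fingers: [-1,-1,-1,-1,-1]

```text
t: 23.98
eef_pos: [0.5975, 0.1431, 0.1517]
orientation: [0.082, 0.702, -0.083, 0.702]
force: [0.3, 0.0, 0.2]
grip_width: 0.007
```

>>> apply_moves:
  translation:
    - [0,0.5,0.5]
    - [0,0.5,0.5]
    - [0,0.5,0.5]
    - [0,0,0]
    - [0,0,0]
  turn:
    - [0,0,0]
    - [0,0,0]
    - [0,0,0]
    - [0,0,0]
    - [0,0,0]
  fingers: [-1,-1,-1,-1,-1]

```text
t: 24.6
eef_pos: [0.5971, 0.2018, 0.2097]
orientation: [0.082, 0.702, -0.084, 0.702]
force: [-1.2, -0.2, -0.3]
grip_width: 0.002
```

```bash
python3 - <<'E'
from geo import *
for n in("side","scene","wrist"):
    c,s=snap(n,f"pics/{n}18.png")
print(s["eef_pos"],s["t"])
out=[]
for f in("pics/side10.png","pics/side18.png"):
    a=cv2.imread(f)[148:196,240:285]; out.append(cv2.resize(a,None,fx=8.5,fy=12,interpolation=cv2.INTER_CUBIC))
cv2.imwrite("pics/c18.png",np.hstack(out))
out=[]
for f in("pics/scene0.png","pics/scene18.png"):
    a=cv2.imread(f)[190:245,240:300]; out.append(cv2.resize(a,None,fx=6.5,fy=10,interpolation=cv2.INTER_CUBIC))
cv2.imwrite("pics/c18s.png",np.hstack(out))
E
```

```text
[0.5970241  0.20155857 0.20928539] 24.7
```

View pics/c18.png

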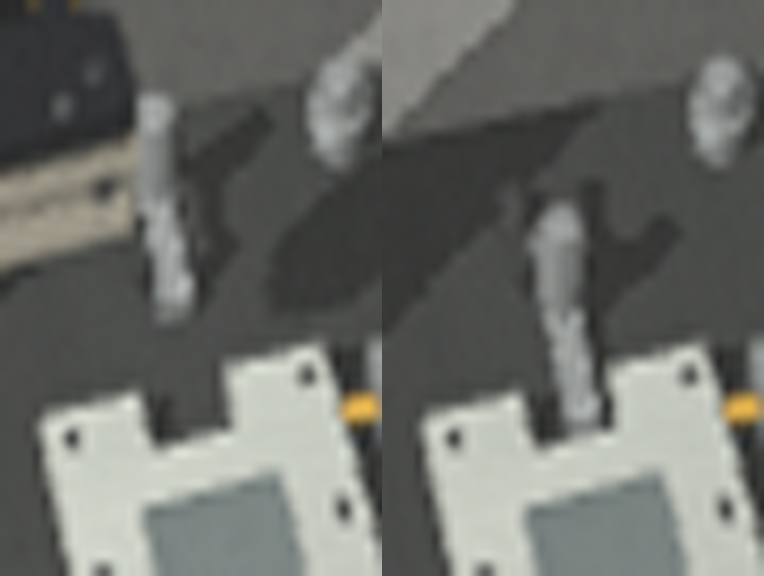

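View pics/c18s.png

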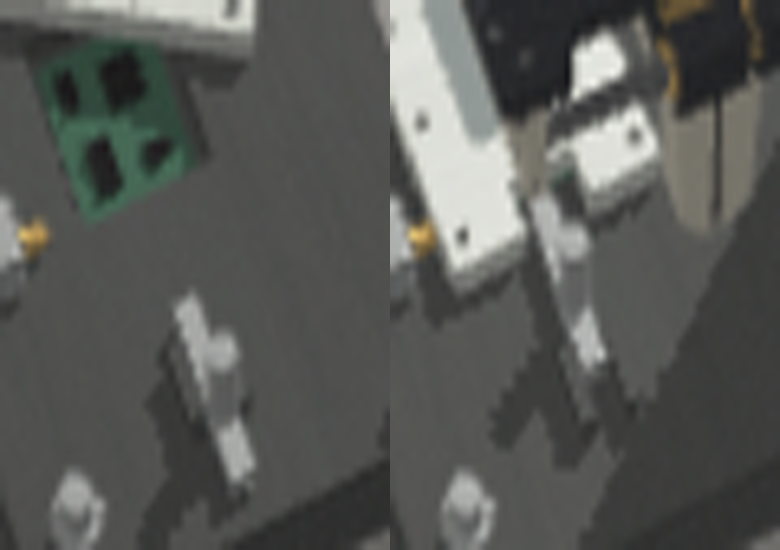

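View pics/wrist18.png

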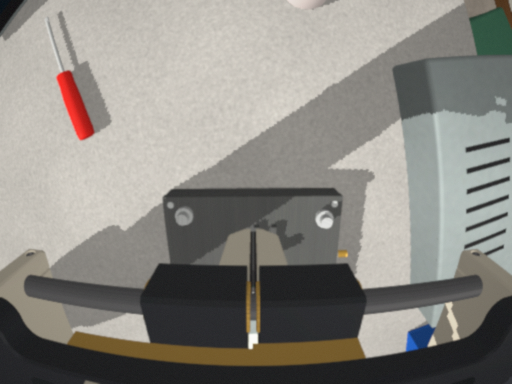

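>>> apply_moves:
  translation:
    - [-0.11,-0.83,-0.3]
    - [-0.11,-0.83,-0.4]
    - [-0.11,-0.83,-0.4]
    - [-0.11,-0.83,-0.4]
    - [-0.11,-0.83,-0.4]
  turn:
    - [0,0,0]
    - [0,0,0]
    - [0,0,0]
    - [0,0,0]
    - [0,0,0]
  fingers: [-1,-1,-1,-1,-1]

```text
t: 25.38
eef_pos: [0.5749, 0.0354, 0.1332]
orientation: [0.083, 0.703, -0.083, 0.702]
force: [0.5, -0.1, -0.6]
grip_width: 0.007
```

>>> apply_moves:
  translation:
    - [0,0,0]
    - [0,0,0]
  turn:
    - [0,0,0]
    - [0,0,0]
  fingers: [-1,-1]

```text
t: 25.62
eef_pos: [0.5757, 0.0381, 0.1341]
orientation: [0.083, 0.702, -0.082, 0.702]
force: [0.1, 1.1, 1.2]
grip_width: 0.006
```

```bash
python3 - <<'E'
from geo import *
c,s=snap("wrist","pics/wrist19.png")
print(s["eef_pos"],s["t"])
a=c["image"][60:240,150:370]; cv2.imwrite("pics/c19.png",cv2.resize(a,None,fx=3.3,fy=3.3,interpolation=cv2.INTER_CUBIC))
E
```

```text
[0.57572213 0.03811402 0.13412689] 25.625
```

View pics/c19.png

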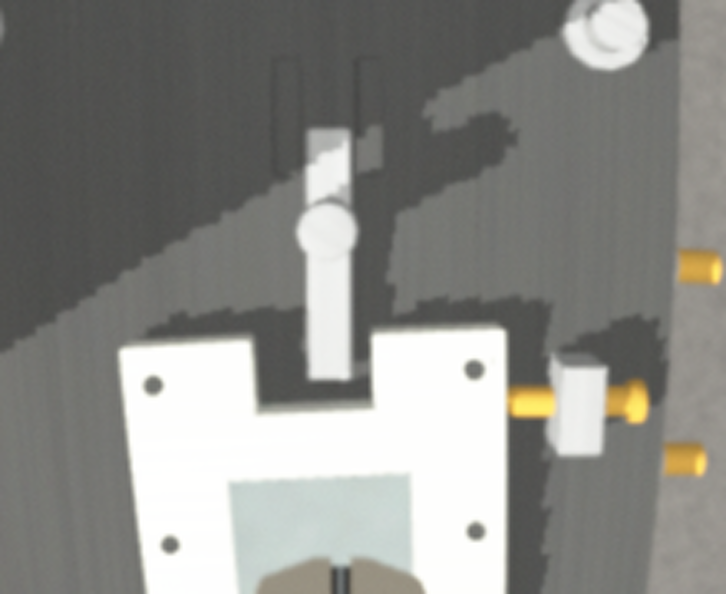

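>>> apply_moves:
  translation:
    - [0,0,0.8]
    - [0,0,0.8]
    - [0,0,0]
    - [0,0,0]
  turn:
    - [0,0,0]
    - [0,0,0]
    - [0,0,0]
    - [0,0,0]
  fingers: [-1,-1,-1,-1]

```text
t: 26.18
eef_pos: [0.5751, 0.0387, 0.1976]
orientation: [0.082, 0.703, -0.082, 0.702]
force: [-0.8, 0.6, -0.2]
grip_width: 0.005
```

```bash
python3 - <<'E'
from geo import *
for n in("side","wrist"): c,s=snap(n,f"pics/{n}20.png")
print(s["eef_pos"],s["force"],s["t"])
a=cv2.imread("pics/side20.png"); w=cv2.imread("pics/wrist20.png"); cv2.imwrite("pics/c20.png",cv2.resize(np.hstack([a,w]),(800,300)))
print(order.finish_job())
E
```

```text
[0.57472488 0.03848092 0.19709861] [-1.11073832 -0.11945053  0.47505702] 26.225
the job is handed in; nothing more can be done
None
```

View pics/c20.png

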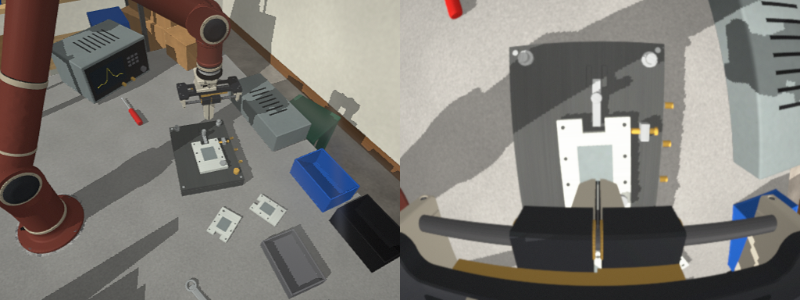

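The cover is closed against the stop screw and the bolt is home in its notch. I handed the job in at about 26 s of the 72 s allowed; it reported no verdict.

- **Cover:** I swung it shut with the closed fingers until it met the screw, then pressed for over a second. The wrist read about 11 N in total, slightly under the 12 N asked for. I estimate that puts 9–10 N on the screw itself, which was not measured.
- **Bolt:** I pushed it by the knob until it stopped dead; the force rose to about 12 N with no further movement. Then I backed off and raised the arm clear. No wrist reading went above 12 N at any time.
- **Last checks:** The close wrist picture showed the bolt nose about 12–13 mm deep in the notch, clear on both sides, with the screw tip still on the cover's edge. No loose thing looked moved in the last pictures.
- **One disagreement:** Estimates of how far the bolt travelled, taken from the two fixed cameras and the arm's own movement, ranged from 37 to 44 mm. Some of them fell below the required 40 mm. I relied on the close overhead picture and the hard stop, which both point to fully home.

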